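# Find the hidden index notch of a filter turret and lock it

## Task

Lock the filter turret: turn its red knob slowly clockwise until you feel the turning effort dip as it drops into the hidden notch, stop there, then push the knob gently down until it is fully home and let go. Never force the knob down where it will not go, do not wrench it once it is down, and leave the other things on the breadboard where they are.

Things in the scene. Friction and masses are not known exactly. Their poses are not given: they have to be found in the camera images.
- turret: filter turret fixed to the breadboard: black block 110 x 110 mm, flat top 60 mm above the table, on a steel foot 150 (x) x 120 (y) x 12 mm, with a lens barrel (40 mm diameter) reaching 85 mm from the middle on its +y side. Origin: centre of its underside, z up; the knob turns about the vertical line through it. Its place and yaw vary.
- knob_top (a point): centre of the top face of the red knob: round, ribbed, 46 mm diameter, 34 mm tall, white pointer line on top along this point's x axis (z up). While up, its top is 108 mm above the table and its underside 14 mm above the turret's top; pushed home it is 8 mm lower. It may be gripped across any diameter.
- knob_turn (a joint): knob angle (rad), clockwise from above, stops at 0 and 1.6; starts at 0 to 0.25. The unseen notch is at 0.6 to 1.25. Elsewhere the drag is even, about 0.1 N m. At the notch a sprung ball draws the knob in: turned on, the torque falls some 0.4 N m over the last 0.13 rad before the middle, then rises as much beyond. Let go within 0.1 of the middle, it settles there by itself. If overrun, turn back.
- knob_push (a joint): how far the knob is pushed straight down (m): 0 up, 0.008 home. It slides against about 2.5 N, stays where left, can be pulled up. Its lock pin lets it go home only when settled in the notch (within about 0.07 rad); elsewhere the pin strikes a hidden plate after 1.5 to 3 mm, or jams on its edge; over 20 N on the pin is too much. Once home the pin keeps it from turning.
- amp_box: bystander, loose on the table: silver metal box with two brass stubs, 60 x 40 x 16 mm, origin under its centre
- spool: bystander, loose on the table: orange flat ring, 72 mm outside, 16 mm high, origin under its centre
- hex_driver: bystander, loose on the table: hand driver with a yellow handle lying flat, about 150 mm long and under 35 mm high, origin near its middle
- lens_cell: bystander, loose on the table: black lens cell, 32 mm diameter, 20 mm high, origin under its centre
Not all that is in view belongs to the job. Of the things that look like the turret, the middle-sized one is meant.

How it is judged:
By the outcome, as a careful person would: the job done as asked, in the order asked, and still so for the second after the job is handed in, with the robot touching nothing.
It also fails if it takes over 54 s, if anything falls off the work surface, if the arm or the gripper's body presses on something with over 40 N, if the wrist force passes 120 N, or if a joint passes its speed limit or range.

## Robot

A 6-joint arm with a two-finger parallel gripper is mounted at the origin on the work surface. World frame = base frame: x ahead of the robot, y to its left, z up, the work surface at z = 0. Lengths are in m, angles in rad, forces in N, time in s.
With the tool pointing down it reaches from about 0.35 to 1 m from the base axis. Payload 7.1 kg.
Tool frame: the origin (TCP) lies on the front face of the gripper's body, between the roots of the fingers; the fingertips stand 73 mm ahead of it and the grasp point (between the pads) lies 54 mm ahead of it; z points along the fingers, y is the line along which they close (so a half turn about z gives the same grasp; the last joint's range is limited). The gripper opens to 85 mm and grips with 20 to 120 N. Pads are 22 mm wide; open, the fingers measure 114 mm over their backs; the gripper's body (76 mm by 85 mm) begins 54 mm behind the grasp point. The pads swing forward as they close: fully open they stand 13 mm farther back than shut.
Start: joints at [-1.334, 0.423, 1.63, -0, 1.089, -0.019], TCP at [0.158, -0.605, 0.304] pointing down, gripper open.
Joint ranges: [-3, 3], [-0.9, 2.11], [0.09, 2.58], [-1.31, 4.45], [0.11, 2.69], [-2.54, 2.54]. Speed limits (rad/s): [2.39, 2.39, 3.01, 3.14, 3.14, 3.14].

## Interface

Orientations are given as a 3x3 rotation matrix whose columns are the frame's x, y, z axes.
In Python, from bench import sensors, read_camera, bot gives the robot as it stands. The module is installed in compiled form; this text tells all that it offers.
- The arm moves only by the tool arm_command, never from a script. Its argument "commands" is a list of rows, each a list of 7 numbers: the shift along the world's x, y, z in m, then the turn, a rotation vector about the world's x, y, z in rad, then the opening, from -1 (shut) to 1 (fully open), so that 0 is half open. A call has 1 to 12 rows; each row is the pose to reach, as a shift and turn from the pose commanded when the call began; what a row does not reach only later rows make up. A row lasts 1/12 s, in which the tool goes at most 41.7 mm and 7.16 degrees, less where a joint would pass 70% of its speed; a pose out of reach is approached as far as the arm can. A call with a gripper value outside its range is refused whole. The fingers move at their own pace and stop on an object; "newtons" is the grip in N (left out, the last holds). Time passes only in rows, so rows that repeat a pose let the fingers close. It gives the time, the measured TCP pose, the force, the opening and the grip force at its end, in the units of the state.
- sensors.state(): the state, without advancing time (a new reading comes with each control period).
- read_camera(name): name is "scene" or "top" or "wrist"; returns a dict with "pixels" (384x512x3 uint8, blue, green, red), "depth" (384x512 float32, m along the optical axis (not along the pixel's ray), 0 where there is no reading), "fx", "fy", "cx", "cy" (pixels), "k1" (the pictures are not rectified: a ray, as slopes to the right and down, at radius r is drawn at 1 + k1 r^2 times it, then the intrinsics apply), "pose" (4x4, takes a point from camera to world coordinates); the wrist camera has in their place "T_tool_cam" (4x4, takes a point from camera to tool coordinates, whose origin is the TCP and whose axes are the flange's). Camera axes: x right, y up, looking along -z (the intrinsics and any distortion apply to the point x, -y, -z); pixel columns grow to the right and rows downward; lengths in m; the calibration is good to about 2 mm. A picture is of the moment at which its call begins: read the wrist's pose just before it.
- bot.close_job(): hands the job in; it is judged then, once.
The state is a dict: "t": time; "joints": joint angles; "qd": joint speeds; "joint_torque": joint torques, N m; "position": TCP position; "eef_rot": TCP orientation; "wrist_force": force on the tool from outside, world axes, zero at the start; "ft_torque": the same for the moment, N m; "gripper_width": finger opening in m; "grip_force": force on a finger pad.
Only numpy, scipy, OpenCV 4.12 (cv2) and the standard library are available. Lean on these libraries where they do the work, as an engineer would, in place of code of your own. Each camera call takes 0.05 s, during which the arm holds its last target. There are 200 camera calls.

## Working session

There is one attempt and no reset: what is moved stays moved. The work goes in short steps, Python scripts to look and compute and a tool call to move; the robot and the scene stay as the last step left them, time stands still between calls to the robot, and variables do not carry over. Pictures are saved under pics/ and viewed, at most 10 in all, crops included, and the job is handed in when it is done.

Besides the shell and the picture viewer there is one more tool, called after "Emit:" in YAML: its name, and indented under it one key for each argument. arm_command: Moves the arm, as the interface text tells. Its arguments: {"type":"object","properties":{"commands":{"type":"array","items":{"type":"array","items":{"type":"number"}}},"newtons":{"type":"number"}},"required":["commands"]}

```bash
mkdir -p pics; cat > h.py <<'E'
import numpy as np, cv2
from bench import sensors, read_camera, bot
def cam(n):
    s=sensors.state(); c=read_camera(n)
    if n=='wrist':
        T=np.eye(4);T[:3,:3]=s['eef_rot'];T[:3,3]=s['position'];c['pose']=T@c['T_tool_cam']
    return c
def ray(c,u,v):
    K=np.array([[c['fx'],0,c['cx']],[0,c['fy'],c['cy']],[0,0,1.]])
    p=cv2.undistortPoints(np.array([[[u,v]]],float),K,np.array([c['k1'],0,0,0.]))[0,0]
    P=np.array(c['pose']); return P[:3,3],P[:3,:3]@np.array([p[0],-p[1],-1.])
def onplane(c,u,v,z):
    o,d=ray(c,u,v); return o+d*(z-o[2])/d[2]
def bydepth(c,u,v):
    o,d=ray(c,u,v); return o+d*float(c['depth'][int(round(v)),int(round(u))])
def cross(a,b):
    (o1,d1),(o2,d2)=a,b
    t=np.linalg.lstsq(np.c_[d1,-d2],o2-o1,rcond=None)[0]
    p,q=o1+d1*t[0],o2+d2*t[1]; return (p+q)/2,np.linalg.norm(p-q)
def reds(c,amin=30):
    h=cv2.cvtColor(c['pixels'],cv2.COLOR_BGR2HSV)
    m=cv2.inRange(h,(0,130,60),(7,255,255))|cv2.inRange(h,(172,130,60),(180,255,255))
    n,l,st,ce=cv2.connectedComponentsWithStats(m)
    return m,[(ce[i].round(1),st[i]) for i in range(1,n) if st[i][4]>amin]
E
python3 - <<'E'
from h import *
ims=[]
for n in('scene','top'):
    c=cam(n); ims.append(c['pixels']); print(n,c['pose'].round(3).tolist(),c['fx'])
    for ce,st in reds(c)[1]: print(ce,st,bydepth(c,*ce).round(3))
for n,i in zip(('scene','top'),ims): cv2.imwrite(f'pics/{n}0.png',cv2.resize(i,(800,600)))
s=sensors.state();print(s['t'],s['wrist_force'],s['ft_torque'])
E
```

```text
scene [[-0.217, -0.534, 0.817, 1.23], [0.976, -0.137, 0.17, 0.2], [0.022, 0.835, 0.551, 0.585], [0.0, 0.0, 0.0, 1.0]] 468.96860320522404
[371.7 137.1] [359 131  28  14 257] [0.309 0.254 0.15 ]
[118.6 211.3] [110 207  18  10 117] [ 0.599 -0.187  0.082]
[264.5 219.9] [253 212  26  17 278] [0.598 0.085 0.111]
top [[0.021, 0.981, -0.193, 0.356], [-0.999, 0.013, -0.045, 0.033], [-0.042, 0.194, 0.98, 0.891], [0.0, 0.0, 0.0, 1.0]] 430.6120259531369
[245.5 150.3] [234 138  23  24 398] [0.588 0.084 0.109]
[385.2 153.6] [377 145  17  17 197] [ 0.593 -0.188  0.081]
[141.8 303.7] [124 286  36  36 946] [0.301 0.253 0.151]
0.1 [ 0.62006899 -0.69905766  0.09653075] [4.82204704e-06 7.97130676e-03 1.46997566e-04]
```

View pics/scene0.png

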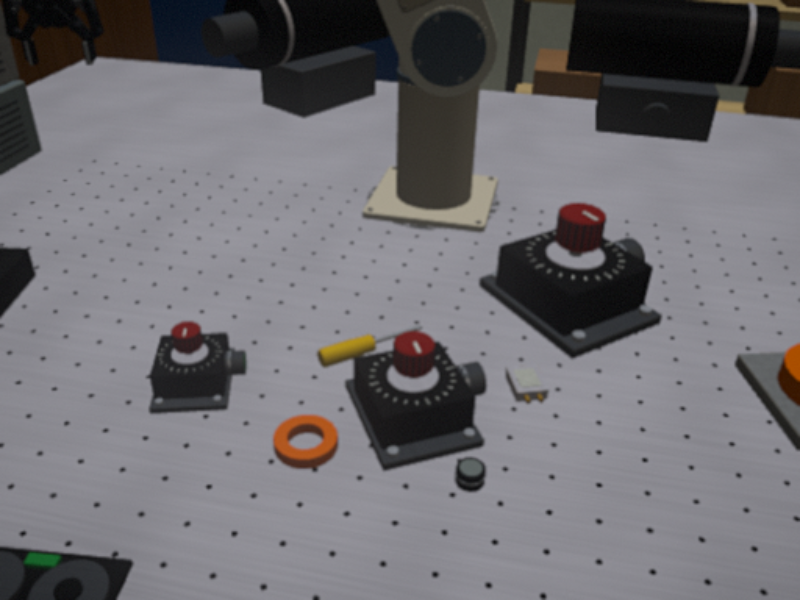

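View pics/top0.png

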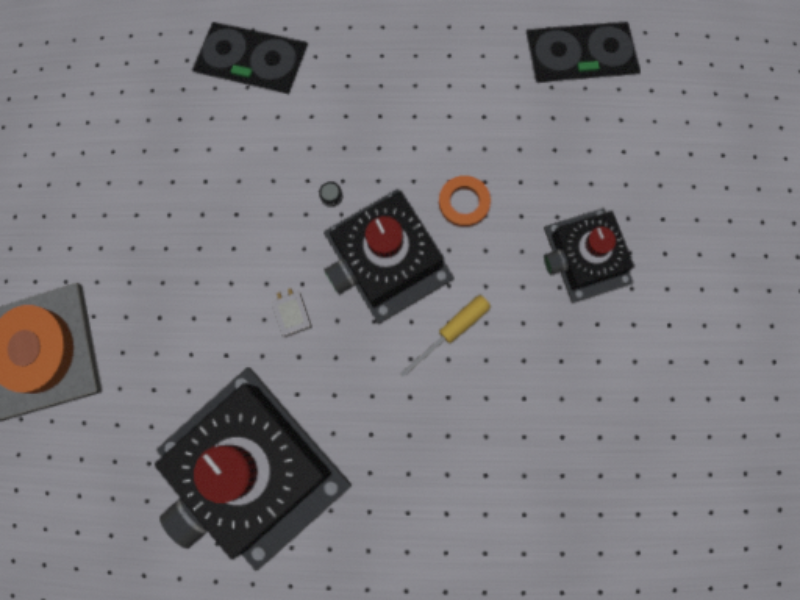

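The top view (800 px) shows three turrets: a large one with its knob at (225,474), a middle one at (384,237) and a small one at (600,241). In scene they are at (581,227), (414,353) and (186,336). The middle one fits, since its knob top reads about 0.11 m against 0.15 and 0.08 for the others. I'll confirm that in a crop.

```bash
python3 - <<'E'
from h import *
c=cam('top'); cv2.imwrite('pics/crop1.png',cv2.resize(c['pixels'][80:220,170:340],None,fx=4,fy=4,interpolation=2))
cs=cam('scene')
def top(c,n):
    m,b=reds(c); return min(b,key=lambda x:abs(x[1][0]-n))
def ptc(c,n):
    m,b=reds(c); st=min(b,key=lambda x:abs(x[1][0]-n))[1]; x,y,w,h,_=st
    d=c['depth'][y:y+h,x:x+w]; vs,us=np.nonzero(m[y:y+h,x:x+w])
    P=np.array([bydepth(c,u+x,v+y) for u,v in zip(us,vs)]); zt=np.percentile(P[:,2],95)
    T=P[P[:,2]>zt-.004]; return zt,T.mean(0),T.min(0),T.max(0),[(us+x).mean(),(vs+y).mean()]
for c,n in((c,234),(cs,253)): print([np.round(a,4) for a in ptc(c,n)])
print(cross(ray(c,*top(c,234)[0]) if 0 else ray(cam('top'),245.5,150.3),ray(cs,264.5,219.9)))
s=sensors.state(); print(s['eef_rot'].round(4),s['position'])
w=cam('wrist'); print(w['T_tool_cam'].round(3))
E
```

```text
[np.float64(0.11), array([0.5876, 0.0835, 0.1104]), array([0.3559, 0.0332, 0.106 ]), array([0.6112, 0.1058, 0.891 ]), array([245.5101, 150.3065])]
[np.float64(0.1111), array([0.6048, 0.0859, 0.117 ]), array([0.5734, 0.064 , 0.1072]), array([1.2297, 0.2   , 0.5846]), array([264.5396, 219.9712])]
(array([0.5893314 , 0.08359269, 0.10450435]), np.float64(0.0007901389646325596))
[[ 9.675e-01  2.530e-01 -2.000e-04]
 [ 2.530e-01 -9.675e-01  7.000e-04]
 [ 0.000e+00 -7.000e-04 -1.000e+00]] [ 0.15810924 -0.60447017  0.30354573]
[[-0.001  0.959  0.283  0.072]
 [ 1.     0.001  0.    -0.   ]
 [ 0.     0.283 -0.959 -0.071]
 [ 0.     0.     0.     1.   ]]
```

View pics/crop1.png

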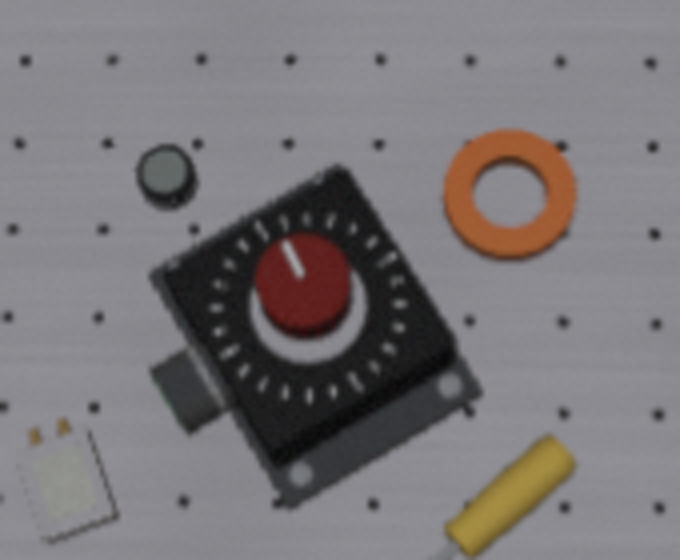

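The crop shows the middle turret: knob top at about (302,282) in the crop, pointer line up-left, graduated ring around it, and the smaller bystanders clear of it. The two-view point is (0.589, 0.084) at z about 0.105–0.110, which agrees with the given 0.108. Next I go above it and look with the wrist camera.

Emit:
arm_command:
  commands:
    - [0.431,0.689,0,0,0,1.45,1]
    - [0.431,0.689,0,0,0,1.45,1]
    - [0.431,0.689,0,0,0,1.45,1]
    - [0.431,0.689,0,0,0,1.45,1]
    - [0.431,0.689,0,0,0,1.45,1]
    - [0.431,0.689,0,0,0,1.45,1]
    - [0.431,0.689,0,0,0,1.45,1]
    - [0.431,0.689,0,0,0,1.45,1]
    - [0.431,0.689,0,0,0,1.45,1]
    - [0.431,0.689,0,0,0,1.45,1]
    - [0.431,0.689,0,0,0,1.45,1]
    - [0.431,0.689,0,0,0,1.45,1]

```text
t: 1.3
position: [0.424, -0.1788, 0.3042]
eef_rot: [[-0.141, 0.99, 0.001], [0.99, 0.141, -0.0], [-0.0, 0.001, -1.0]]
wrist_force: [0.1, -1.2, -0.3]
gripper_width: 0.0853
grip_force: 0.0
```

Emit:
arm_command:
  commands:
    - [0.165,0.263,-0.024,0,0,0,1]
    - [0.165,0.263,-0.024,0,0,0,1]
    - [0.165,0.263,-0.024,0,0,0,1]
    - [0.165,0.263,-0.024,0,0,0,1]
    - [0.165,0.263,-0.024,0,0,0,1]
    - [0.165,0.263,-0.024,0,0,0,1]
    - [0.165,0.263,-0.024,0,0,0,1]
    - [0.165,0.263,-0.024,0,0,0,1]
    - [0.165,0.263,-0.024,0,0,0,1]
    - [0.165,0.263,-0.024,0,0,0,1]
    - [0.165,0.263,-0.024,0,0,0,1]

```text
t: 2.22
position: [0.5877, 0.0818, 0.2796]
eef_rot: [[-0.135, 0.991, -0.001], [0.991, 0.135, -0.0], [-0.0, -0.001, -1.0]]
wrist_force: [0.6, -0.2, 0.1]
gripper_width: 0.0854
grip_force: 0.0
```

```bash
python3 - <<'E'
from h import *
c=cam('wrist'); s=sensors.state()
m,b=reds(c,200); print(b)
cv2.imwrite('pics/w1.png',c['pixels'])
np.save('w1.npy',np.array([c],dtype=object),allow_pickle=True)
x,y,w,h,_=max(b,key=lambda q:q[1][4])[1]
P=np.array([bydepth(c,u,v) for v in range(y,y+h) for u in range(x,x+w) if m[v,u] and c['depth'][v,u]>0]);
zt=np.median(P[P[:,2]>.1][:,2]);T=P[abs(P[:,2]-zt)<.004];(cx,cy),r=cv2.minEnclosingCircle(T[:,:2].astype(np.float32))
print(zt,cx,cy,r,T.mean(0)); print(s['position'],s['joints'],s['wrist_force'],s['ft_torque'])
E
```

```text
[(array([261.2, 183.9]), array([ 234,  153,   58,   60, 2411], dtype=int32))]
0.10858816461699083 0.590718150138855 0.08321014791727066 0.023204442113637924 [0.58957013 0.08392584 0.10852341]
[0.58762353 0.08131654 0.27981208] [ 1.17545729e-01  4.05649413e-01  1.72070806e+00 -3.00106878e-04
  1.01611619e+00 -1.65569820e-02] [-0.34538598  0.00492286 -0.07798307] [ 0.03660692  0.00014341 -0.01224612]
```

View pics/w1.png

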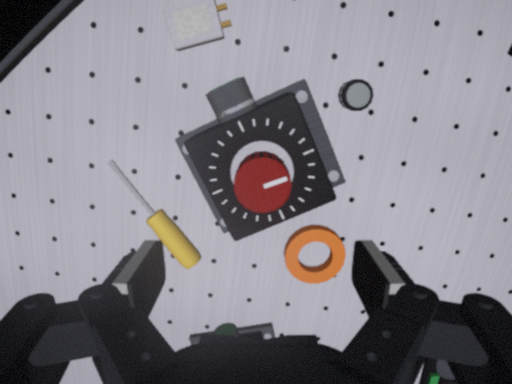

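The wrist view shows the knob at (261,184) with its pointer to the right at (278,182), and the fingers open at the bottom. The depth fit gives centre (0.5905, 0.0835), radius 23.2 mm and top z 0.1086, all as expected. I'll descend partway and check again.

Emit:
arm_command:
  commands:
    - [0,0,-0.03,0,0,0,1]
    - [0,0,-0.06,0,0,0,1]
    - [0,0,-0.06,0,0,0,1]
    - [0,0,-0.06,0,0,0,1]
    - [0,0,-0.06,0,0,0,1]

```text
t: 2.68
position: [0.5888, 0.0815, 0.2213]
eef_rot: [[-0.133, 0.991, 0.001], [0.991, 0.133, 0.0], [-0.0, 0.001, -1.0]]
wrist_force: [0.6, 0.3, 0.1]
gripper_width: 0.0852
grip_force: 0.0
```

```bash
cat > k.py <<'E'
from h import *
c=cam('wrist'); s=sensors.state()
m,b=reds(c,200)
x,y,w,h,_=max(b,key=lambda q:q[1][4])[1]
P=np.array([bydepth(c,u,v) for v in range(y,y+h) for u in range(x,x+w) if m[v,u] and c['depth'][v,u]>0]);
zt=np.median(P[P[:,2]>.09][:,2]);T=P[abs(P[:,2]-zt)<.004];(cx,cy),r=cv2.minEnclosingCircle(T[:,:2].astype(np.float32))
print('knob',zt,cx,cy,r)
hs=cv2.cvtColor(c['pixels'],cv2.COLOR_BGR2HSV); hull=np.zeros_like(m); cs=max(cv2.findContours(m,0,2)[0],key=cv2.contourArea)
cv2.fillConvexPoly(hull,cv2.convexHull(cs),255); wm=cv2.inRange(hs,(0,0,140),(180,90,255))&cv2.erode(hull,np.ones((5,5)))
v,u=np.nonzero(wm)
if len(u)>15:
    Q=np.array([onplane(c,a,bb,zt)[:2] for a,bb in zip(u,v)]); d=cv2.fitLine(Q.astype(np.float32),2,0,.01,.01).ravel()
    e=Q.mean(0)-[cx,cy]; t=d[:2]*np.sign(d[:2]@e); print('pointer yaw',np.arctan2(t[1],t[0]),len(u))
R=s['eef_rot'];print('t',s['t'],'pos',s['position'].round(4),'yaw',np.arctan2(R[1,0],R[0,0]).round(4),'F',s['wrist_force'].round(2),'M',s['ft_torque'].round(3),'w',s['gripper_width'],s['grip_force'],'tilt',R[:,2].round(4))
E
python3 k.py
```

```text
knob 0.10859403209598326 0.590353786945343 0.08316656202077866 0.023147348314523697
pointer yaw 0.4882362816214841 242
t 2.7333 pos [0.5892 0.0817 0.2218] yaw 1.7049 F [ 0.44 -0.04  1.16] M [ 0.011 -0.02  -0.007] w 0.0853123308598553 0.0 tilt [ 2.5e-03  3.0e-04 -1.0e+00]
```

Emit:
arm_command:
  commands:
    - [0.001,0.0015,-0.03,0,0,0,1]
    - [0.001,0.0015,-0.06,0,0,0,1]
    - [0.001,0.0015,-0.073,0,0,0,1]
    - [0.001,0.0015,-0.073,0,0,0,1]
    - [0.001,0.0015,-0.073,0,0,0,1]

```text
t: 3.15
position: [0.5897, 0.0837, 0.1476]
eef_rot: [[-0.134, 0.991, 0.0], [0.991, 0.134, -0.0], [-0.0, 0.0, -1.0]]
wrist_force: [-0.1, 0.4, 0.6]
gripper_width: 0.0854
grip_force: 0.0
```

```bash
python3 k.py
```

```text
knob 0.10854764957275974 0.5903396606445312 0.08321847766637802 0.02331716939806938
pointer yaw 0.48529536368627746 534
t 3.2 pos [0.5903 0.0838 0.1484] yaw 1.7057 F [ 0.25 -0.    1.69] M [-0.035 -0.003  0.012] w 0.08561618375183874 0.0 tilt [ 1.9e-03  2.0e-04 -1.0e+00]
```

Emit:
arm_command:
  commands:
    - [0,0,0,0,0,0,0.3]
    - [0,0,0,0,0,0,0.1]
    - [0,0,0,0,0,0,-1]
    - [0,0,0,0,0,0,-1]
    - [0,0,0,0,0,0,-1]
    - [0,0,0,0,0,0,-1]
    - [0,0,0,0,0,0,-1]
    - [0,0,0,0,0,0,-1]
  newtons: 40

```text
t: 3.87
position: [0.5901, 0.0839, 0.1473]
eef_rot: [[-0.135, 0.991, 0.002], [0.991, 0.135, 0.0], [0.0, 0.002, -1.0]]
wrist_force: [4.2, 0.7, 1.0]
gripper_width: 0.0448
grip_force: 40.6
```

```bash
python3 k.py
```

```text
knob 0.10727158095544233 0.5904661417007446 0.0828048437833786 0.023789240047335625
pointer yaw 0.48659602111038697 521
t 3.9167 pos [0.5901 0.0839 0.1472] yaw 1.7058 F [4.97 0.17 0.49] M [ 0.126 -0.639  0.04 ] w 0.04494686014969109 40.64944443991408 tilt [ 1.8e-03  2.0e-04 -1.0e+00]
```

The grip holds: width 45 mm, 40 N, side force only 5 N. The knob top reads about 1.3 mm low, probably dragged down as the fingers swung in, so I'll lift it back up a little.

Emit:
arm_command:
  commands:
    - [0.0003,0,0.001,0,0,0,-1]
    - [0.0003,0,0.0015,0,0,0,-1]
    - [0.0003,0,0.0015,0,0,0,-1]

```text
t: 4.17
position: [0.5901, 0.0838, 0.1483]
eef_rot: [[-0.135, 0.991, 0.001], [0.991, 0.135, 0.0], [0.0, 0.001, -1.0]]
wrist_force: [5.6, 0.4, -2.8]
gripper_width: 0.0446
grip_force: 41.4
```

```bash
python3 k.py
```

```text
knob 0.10827493574105183 0.5904138088226318 0.08305050432682037 0.023640548810362816
pointer yaw 0.4900459338190524 523
t 4.2167 pos [0.5901 0.0838 0.1483] yaw 1.7058 F [ 5.4   0.98 -2.05] M [ 0.133 -0.891  0.02 ] w 0.044740484093628165 41.42274832818657 tilt [ 1.1e-03  2.0e-04 -1.0e+00]
```

```bash
cat > f.py <<'E'
from h import *
s=sensors.state();R=s['eef_rot'];print('t',round(s['t'],2),'pos',s['position'].round(4),'yaw',np.arctan2(R[1,0],R[0,0]).round(4),'F',s['wrist_force'].round(2),'M',s['ft_torque'].round(3),'qd6',round(s['qd'][5],3),'jt6',round(s['joint_torque'][5],3))
E
python3 f.py
```

```text
t 4.22 pos [0.5901 0.0838 0.1483] yaw 1.7058 F [ 5.4   0.98 -2.05] M [ 0.133 -0.891  0.02 ] qd6 -0.0 jt6 0.019
```

Emit:
arm_command:
  commands:
    - [0,0,0.0003,0,0,-0.03,-1]
    - [0,0,0.0003,0,0,-0.06,-1]
    - [0,0,0.0003,0,0,-0.09,-1]
    - [0,0,0.0003,0,0,-0.12,-1]
    - [0,0,0.0003,0,0,-0.15,-1]

```text
t: 4.63
position: [0.5901, 0.084, 0.1485]
eef_rot: [[0.015, 1.0, 0.001], [1.0, -0.015, 0.0], [0.0, 0.001, -1.0]]
wrist_force: [5.2, 1.9, -3.7]
gripper_width: 0.045
grip_force: 41.6
```

```bash
python3 f.py
```

```text
t 4.63 pos [0.5901 0.084  0.1485] yaw 1.5554 F [ 5.23  1.9  -3.7 ] M [ 0.32  -1.06   0.565] qd6 0.352 jt6 0.086
```

Emit:
arm_command:
  commands:
    - [0,0,0,0,0,-0.03,-1]
    - [0,0,0,0,0,-0.06,-1]
    - [0,0,0,0,0,-0.09,-1]

```text
t: 4.88
position: [0.5902, 0.0839, 0.1485]
eef_rot: [[0.105, 0.994, 0.001], [0.994, -0.105, -0.0], [0.0, 0.001, -1.0]]
wrist_force: [5.7, 0.7, -3.6]
gripper_width: 0.0447
grip_force: 41.6
```

```bash
python3 f.py; python3 k.py
```

```text
t 4.88 pos [0.5902 0.0839 0.1485] yaw 1.4654 F [ 5.69  0.69 -3.6 ] M [ 0.183 -1.073  0.328] qd6 0.357 jt6 -0.092
knob 0.10842825421520232 0.5903642773628235 0.08267804980278015 0.023846615105867386
pointer yaw 0.2521541420895013 524
t 4.9333 pos [0.5903 0.0839 0.1485] yaw 1.4632 F [ 5.47 -0.15 -4.18] M [ 0.02  -1.117  0.019] w 0.045333208832377084 41.412048283964396 tilt [ 0.0015  0.     -1.    ]
```

Emit:
arm_command:
  commands:
    - [0,0,0,0,0,-0.012,-1]
    - [0,0,0,0,0,-0.024,-1]
    - [0,0,0,0,0,-0.036,-1]
    - [0,0,0,0,0,-0.048,-1]

```text
t: 5.27
position: [0.5902, 0.0839, 0.1485]
eef_rot: [[0.152, 0.988, 0.001], [0.988, -0.152, 0.0], [0.0, 0.001, -1.0]]
wrist_force: [6.4, 0.5, -3.5]
gripper_width: 0.0451
grip_force: 41.5
```

```bash
python3 f.py
```

```text
t 5.27 pos [0.5902 0.0839 0.1485] yaw 1.418 F [ 6.42  0.48 -3.47] M [ 0.186 -1.053  0.306] qd6 0.141 jt6 0.145
```

Emit:
arm_command:
  commands:
    - [0,0,0,0,0,-0.012,-1]
    - [0,0,0,0,0,-0.024,-1]
    - [0,0,0,0,0,-0.036,-1]
    - [0,0,0,0,0,-0.048,-1]

```text
t: 5.6
position: [0.5903, 0.0839, 0.1485]
eef_rot: [[0.199, 0.98, 0.002], [0.98, -0.199, 0.0], [0.0, 0.002, -1.0]]
wrist_force: [5.1, 0.6, -5.1]
gripper_width: 0.0451
grip_force: 41.5
```

```bash
python3 f.py
```

```text
t 5.6 pos [0.5903 0.0839 0.1485] yaw 1.37 F [ 5.14  0.64 -5.15] M [ 0.239 -1.061  0.366] qd6 0.143 jt6 0.125
```

Emit:
arm_command:
  commands:
    - [0,0,0,0,0,-0.012,-1]
    - [0,0,0,0,0,-0.024,-1]
    - [0,0,0,0,0,-0.036,-1]
    - [0,0,0,0,0,-0.048,-1]

```text
t: 5.93
position: [0.5903, 0.0839, 0.1485]
eef_rot: [[0.246, 0.969, 0.002], [0.969, -0.246, 0.0], [0.0, 0.002, -1.0]]
wrist_force: [5.3, 2.2, -3.7]
gripper_width: 0.0452
grip_force: 41.5
```

```bash
python3 f.py
```

```text
t 5.93 pos [0.5903 0.0839 0.1485] yaw 1.3219 F [ 5.33  2.23 -3.71] M [ 0.18  -1.122  0.245] qd6 0.142 jt6 0.025
```

Emit:
arm_command:
  commands:
    - [0,0,0,0,0,-0.012,-1]
    - [0,0,0,0,0,-0.024,-1]
    - [0,0,0,0,0,-0.036,-1]
    - [0,0,0,0,0,-0.048,-1]

```text
t: 6.27
position: [0.5904, 0.0839, 0.1485]
eef_rot: [[0.292, 0.956, 0.002], [0.956, -0.292, 0.0], [0.001, 0.002, -1.0]]
wrist_force: [5.9, 1.2, -4.2]
gripper_width: 0.0446
grip_force: 41.5
```

```bash
python3 f.py
```

```text
t 6.27 pos [0.5904 0.0839 0.1485] yaw 1.274 F [ 5.92  1.24 -4.24] M [ 0.134 -1.128  0.323] qd6 0.14 jt6 0.151
```

Emit:
arm_command:
  commands:
    - [0,0,0,0,0,-0.012,-1]
    - [0,0,0,0,0,-0.024,-1]
    - [0,0,0,0,0,-0.036,-1]
    - [0,0,0,0,0,-0.048,-1]

```text
t: 6.6
position: [0.5904, 0.0839, 0.1485]
eef_rot: [[0.338, 0.941, 0.002], [0.941, -0.338, 0.0], [0.001, 0.002, -1.0]]
wrist_force: [6.9, 1.0, -3.9]
gripper_width: 0.0447
grip_force: 41.5
```

```bash
python3 f.py
```

```text
t 6.6 pos [0.5904 0.0839 0.1485] yaw 1.2261 F [ 6.88  1.05 -3.93] M [ 0.145 -1.128  0.273] qd6 0.144 jt6 0.122
```

Emit:
arm_command:
  commands:
    - [0,0,0,0,0,-0.012,-1]
    - [0,0,0,0,0,-0.024,-1]
    - [0,0,0,0,0,-0.036,-1]
    - [0,0,0,0,0,-0.048,-1]

```text
t: 6.93
position: [0.5904, 0.0839, 0.1485]
eef_rot: [[0.383, 0.924, 0.002], [0.924, -0.383, 0.0], [0.001, 0.002, -1.0]]
wrist_force: [6.4, 1.0, -4.4]
gripper_width: 0.0452
grip_force: 41.5
```

```bash
python3 f.py
```

```text
t 6.93 pos [0.5904 0.0839 0.1485] yaw 1.178 F [ 6.38  0.97 -4.37] M [ 0.18  -1.091  0.413] qd6 0.141 jt6 0.145
```

Emit:
arm_command:
  commands:
    - [0,0,0,0,0,-0.012,-1]
    - [0,0,0,0,0,-0.024,-1]
    - [0,0,0,0,0,-0.036,-1]
    - [0,0,0,0,0,-0.048,-1]

```text
t: 7.27
position: [0.5905, 0.0839, 0.1486]
eef_rot: [[0.427, 0.904, 0.002], [0.904, -0.427, 0.0], [0.001, 0.002, -1.0]]
wrist_force: [6.8, 1.1, -4.3]
gripper_width: 0.0449
grip_force: 41.5
```

```bash
python3 f.py
```

```text
t 7.27 pos [0.5905 0.0839 0.1486] yaw 1.13 F [ 6.78  1.1  -4.34] M [ 0.122 -1.19   0.339] qd6 0.143 jt6 0.105
```

Emit:
arm_command:
  commands:
    - [0,0,0,0,0,-0.012,-1]
    - [0,0,0,0,0,-0.024,-1]
    - [0,0,0,0,0,-0.036,-1]
    - [0,0,0,0,0,-0.048,-1]

```text
t: 7.6
position: [0.5905, 0.0839, 0.1486]
eef_rot: [[0.47, 0.883, 0.002], [0.883, -0.47, -0.0], [0.001, 0.002, -1.0]]
wrist_force: [6.8, 1.1, -4.5]
gripper_width: 0.045
grip_force: 41.5
```

```bash
python3 f.py
```

```text
t 7.6 pos [0.5905 0.0839 0.1486] yaw 1.082 F [ 6.76  1.09 -4.5 ] M [ 0.056 -1.099  0.266] qd6 0.142 jt6 0.082
```

Emit:
arm_command:
  commands:
    - [0,0,0,0,0,-0.012,-1]
    - [0,0,0,0,0,-0.024,-1]
    - [0,0,0,0,0,-0.036,-1]
    - [0,0,0,0,0,-0.048,-1]

```text
t: 7.93
position: [0.5905, 0.0839, 0.1486]
eef_rot: [[0.511, 0.859, 0.002], [0.859, -0.511, -0.0], [0.001, 0.002, -1.0]]
wrist_force: [7.5, 0.4, -3.8]
gripper_width: 0.0447
grip_force: 41.5
```

```bash
python3 f.py; python3 k.py
```

```text
t 7.93 pos [0.5905 0.0839 0.1486] yaw 1.0341 F [ 7.5   0.37 -3.8 ] M [ 0.046 -1.137  0.217] qd6 0.144 jt6 0.084
knob 0.1085354610551878 0.590192437171936 0.08309926092624664 0.023559732362627983
pointer yaw -0.1831716829357794 523
t 7.9833 pos [0.5905 0.0838 0.1486] yaw 1.0331 F [ 6.92  0.26 -3.69] M [-0.004 -1.143  0.147] w 0.04480972642708739 41.43449977040291 tilt [ 0.0021 -0.     -1.    ]
```

The torque may be starting to fall (0.41, 0.34, 0.27, 0.22), so I'll take finer steps.

Emit:
arm_command:
  commands:
    - [0,0,0,0,0,-0.012,-1]
    - [0,0,0,0,0,-0.024,-1]

```text
t: 8.15
position: [0.5905, 0.0838, 0.1486]
eef_rot: [[0.532, 0.847, 0.002], [0.847, -0.532, 0.0], [0.001, 0.002, -1.0]]
wrist_force: [6.9, 0.1, -3.8]
gripper_width: 0.0447
grip_force: 41.5
```

```bash
python3 f.py
```

```text
t 8.15 pos [0.5905 0.0838 0.1486] yaw 1.01 F [ 6.88  0.1  -3.78] M [ 0.114 -1.153  0.351] qd6 0.146 jt6 0.092
```

Emit:
arm_command:
  commands:
    - [0,0,0,0,0,-0.012,-1]
    - [0,0,0,0,0,-0.024,-1]

```text
t: 8.32
position: [0.5906, 0.0838, 0.1486]
eef_rot: [[0.552, 0.834, 0.002], [0.834, -0.552, -0.0], [0.001, 0.002, -1.0]]
wrist_force: [6.9, 1.1, -4.2]
gripper_width: 0.045
grip_force: 41.5
```

```bash
python3 f.py
```

```text
t 8.32 pos [0.5906 0.0838 0.1486] yaw 0.986 F [ 6.93  1.05 -4.22] M [ 0.014 -1.146  0.123] qd6 0.145 jt6 -0.013
```

Emit:
arm_command:
  commands:
    - [0,0,0,0,0,-0.012,-1]
    - [0,0,0,0,0,-0.024,-1]

```text
t: 8.48
position: [0.5906, 0.0838, 0.1486]
eef_rot: [[0.572, 0.82, 0.002], [0.82, -0.572, 0.0], [0.001, 0.002, -1.0]]
wrist_force: [6.8, 0.8, -4.0]
gripper_width: 0.0447
grip_force: 41.5
```

```bash
python3 f.py
```

```text
t 8.48 pos [0.5906 0.0838 0.1486] yaw 0.9618 F [ 6.84  0.81 -4.02] M [ 0.065 -1.2    0.284] qd6 0.142 jt6 0.083
```

Emit:
arm_command:
  commands:
    - [0,0,0,0,0,-0.012,-1]
    - [0,0,0,0,0,-0.024,-1]

```text
t: 8.65
position: [0.5906, 0.0838, 0.1486]
eef_rot: [[0.591, 0.806, 0.002], [0.806, -0.591, -0.0], [0.001, 0.002, -1.0]]
wrist_force: [7.2, -0.6, -3.9]
gripper_width: 0.0451
grip_force: 41.5
```

```bash
python3 f.py
```

```text
t 8.65 pos [0.5906 0.0838 0.1486] yaw 0.9381 F [ 7.24 -0.59 -3.93] M [ 0.107 -1.175  0.333] qd6 0.145 jt6 0.138
```

Emit:
arm_command:
  commands:
    - [0,0,0,0,0,-0.012,-1]
    - [0,0,0,0,0,-0.024,-1]
    - [0,0,0,0,0,-0.036,-1]

```text
t: 8.9
position: [0.5906, 0.0838, 0.1486]
eef_rot: [[0.62, 0.785, 0.002], [0.785, -0.62, -0.0], [0.001, 0.002, -1.0]]
wrist_force: [7.5, 0.9, -4.3]
gripper_width: 0.045
grip_force: 41.5
```

```bash
python3 f.py
```

```text
t 8.9 pos [0.5906 0.0838 0.1486] yaw 0.9021 F [ 7.5   0.9  -4.27] M [ 0.093 -1.152  0.317] qd6 0.144 jt6 0.154
```

Emit:
arm_command:
  commands:
    - [0,0,0,0,0,-0.012,-1]
    - [0,0,0,0,0,-0.024,-1]
    - [0,0,0,0,0,-0.036,-1]

```text
t: 9.15
position: [0.5906, 0.0838, 0.1486]
eef_rot: [[0.648, 0.762, 0.002], [0.762, -0.648, -0.0], [0.001, 0.002, -1.0]]
wrist_force: [6.5, 0.6, -3.1]
gripper_width: 0.045
grip_force: 41.5
```

```bash
python3 f.py
```

```text
t 9.15 pos [0.5906 0.0838 0.1486] yaw 0.8661 F [ 6.45  0.62 -3.15] M [-0.03  -1.082  0.297] qd6 0.141 jt6 0.138
```

Emit:
arm_command:
  commands:
    - [0,0,0,0,0,-0.012,-1]
    - [0,0,0,0,0,-0.024,-1]
    - [0,0,0,0,0,-0.036,-1]

```text
t: 9.4
position: [0.5906, 0.0838, 0.1486]
eef_rot: [[0.675, 0.738, 0.002], [0.738, -0.675, -0.0], [0.002, 0.002, -1.0]]
wrist_force: [7.7, -0.6, -4.2]
gripper_width: 0.045
grip_force: 41.5
```

```bash
python3 f.py
```

```text
t 9.4 pos [0.5906 0.0838 0.1486] yaw 0.8301 F [ 7.69 -0.64 -4.23] M [ 0.066 -1.138  0.259] qd6 0.143 jt6 0.117
```

Emit:
arm_command:
  commands:
    - [0,0,0,0,0,-0.012,-1]
    - [0,0,0,0,0,-0.024,-1]
    - [0,0,0,0,0,-0.036,-1]

```text
t: 9.65
position: [0.5906, 0.0837, 0.1486]
eef_rot: [[0.701, 0.713, 0.002], [0.713, -0.701, -0.0], [0.002, 0.002, -1.0]]
wrist_force: [6.3, 0.1, -4.4]
gripper_width: 0.0447
grip_force: 41.4
```

```bash
python3 f.py
```

```text
t 9.65 pos [0.5906 0.0837 0.1486] yaw 0.7934 F [ 6.31  0.14 -4.35] M [-1.000e-03 -1.192e+00  2.100e-02] qd6 0.141 jt6 -0.168
```

The torque fell sharply to 0.02, and the joint torque changed sign. Next come smaller steps.

Emit:
arm_command:
  commands:
    - [0,0,0,0,0,-0.012,-1]
    - [0,0,0,0,0,-0.024,-1]

```text
t: 9.82
position: [0.5906, 0.0837, 0.1486]
eef_rot: [[0.718, 0.696, 0.002], [0.696, -0.718, -0.0], [0.002, 0.002, -1.0]]
wrist_force: [6.8, -0.5, -4.2]
gripper_width: 0.045
grip_force: 41.4
```

```bash
python3 f.py
```

```text
t 9.82 pos [0.5906 0.0837 0.1486] yaw 0.7697 F [ 6.79 -0.51 -4.23] M [-0.048 -1.107  0.071] qd6 0.145 jt6 -0.049
```

Emit:
arm_command:
  commands:
    - [0,0,0,0,0,-0.012,-1]
    - [0,0,0,0,0,-0.024,-1]

```text
t: 9.98
position: [0.5907, 0.0837, 0.1487]
eef_rot: [[0.735, 0.678, 0.002], [0.678, -0.735, -0.0], [0.002, 0.002, -1.0]]
wrist_force: [7.9, -0.0, -4.3]
gripper_width: 0.0452
grip_force: 41.4
```

```bash
python3 f.py
```

```text
t 9.98 pos [0.5907 0.0837 0.1487] yaw 0.7455 F [ 7.91 -0.04 -4.27] M [-0.061 -1.156  0.027] qd6 0.143 jt6 -0.128
```

Emit:
arm_command:
  commands:
    - [0,0,0,0,0,-0.012,-1]
    - [0,0,0,0,0,-0.024,-1]

```text
t: 10.15
position: [0.5907, 0.0837, 0.1486]
eef_rot: [[0.751, 0.66, 0.002], [0.66, -0.751, -0.0], [0.002, 0.002, -1.0]]
wrist_force: [7.2, -0.2, -4.3]
gripper_width: 0.0449
grip_force: 41.4
```

```bash
python3 f.py
```

```text
t 10.15 pos [0.5907 0.0837 0.1486] yaw 0.7213 F [ 7.21 -0.23 -4.28] M [-0.08  -1.214  0.008] qd6 0.143 jt6 -0.2
```

Emit:
arm_command:
  commands:
    - [0,0,0,0,0,-0.012,-1]
    - [0,0,0,0,0,-0.024,-1]

```text
t: 10.32
position: [0.5907, 0.0836, 0.1486]
eef_rot: [[0.767, 0.642, 0.002], [0.642, -0.767, -0.0], [0.002, 0.002, -1.0]]
wrist_force: [7.6, 0.1, -4.1]
gripper_width: 0.045
grip_force: 41.4
```

```bash
python3 f.py
```

```text
t 10.32 pos [0.5907 0.0836 0.1486] yaw 0.6974 F [ 7.59  0.11 -4.14] M [-0.091 -1.224  0.06 ] qd6 0.144 jt6 -0.156
```

Emit:
arm_command:
  commands:
    - [0,0,0,0,0,-0.01,-1]
    - [0,0,0,0,0,-0.02,-1]

```text
t: 10.48
position: [0.5907, 0.0836, 0.1486]
eef_rot: [[0.779, 0.627, 0.002], [0.627, -0.779, -0.0], [0.002, 0.002, -1.0]]
wrist_force: [7.1, -1.0, -3.9]
gripper_width: 0.0446
grip_force: 41.4
```

```bash
python3 f.py
```

```text
t 10.48 pos [0.5907 0.0836 0.1486] yaw 0.6774 F [ 7.11 -1.02 -3.87] M [-0.124 -1.209 -0.015] qd6 0.118 jt6 -0.122
```

Emit:
arm_command:
  commands:
    - [0,0,0,0,0,-0.01,-1]
    - [0,0,0,0,0,-0.02,-1]

```text
t: 10.65
position: [0.5907, 0.0836, 0.1486]
eef_rot: [[0.792, 0.611, 0.003], [0.611, -0.792, -0.0], [0.002, 0.002, -1.0]]
wrist_force: [7.8, -0.3, -4.4]
gripper_width: 0.0449
grip_force: 41.4
```

```bash
python3 f.py
```

```text
t 10.65 pos [0.5907 0.0836 0.1486] yaw 0.6574 F [ 7.84 -0.31 -4.41] M [-0.155 -1.287  0.028] qd6 0.119 jt6 -0.124
```

Emit:
arm_command:
  commands:
    - [0,0,0,0,0,-0.01,-1]
    - [0,0,0,0,0,-0.02,-1]

```text
t: 10.82
position: [0.5908, 0.0836, 0.1486]
eef_rot: [[0.803, 0.595, 0.003], [0.595, -0.803, -0.0], [0.002, 0.002, -1.0]]
wrist_force: [7.0, 0.1, -4.2]
gripper_width: 0.0447
grip_force: 41.4
```

```bash
python3 f.py;python3 k.py
```

```text
t 10.82 pos [0.5908 0.0836 0.1486] yaw 0.6377 F [ 7.    0.08 -4.19] M [-0.13  -1.251  0.165] qd6 0.117 jt6 0.033
knob 0.10858301080189527 0.5903035998344421 0.08274921029806137 0.023751020431518555
pointer yaw -0.5778628409678459 522
t 10.8667 pos [0.5908 0.0836 0.1486] yaw 0.6371 F [ 7.11  0.05 -4.51] M [-0.058 -1.187  0.148] w 0.045034998377983054 41.42644463572651 tilt [ 2.6e-03 -2.0e-04 -1.0e+00]
```

Emit:
arm_command:
  commands:
    - [0,0,0,0,0,-0.01,-1]
    - [0,0,0,0,0,-0.02,-1]

```text
t: 11.03
position: [0.5908, 0.0837, 0.1486]
eef_rot: [[0.815, 0.58, 0.003], [0.58, -0.815, -0.0], [0.002, 0.002, -1.0]]
wrist_force: [8.0, 0.7, -5.1]
gripper_width: 0.045
grip_force: 41.5
```

```bash
python3 f.py
```

```text
t 11.03 pos [0.5908 0.0837 0.1486] yaw 0.6183 F [ 7.99  0.72 -5.12] M [ 0.016 -1.248  0.427] qd6 0.117 jt6 0.28
```

Emit:
arm_command:
  commands:
    - [0,0,0,0,0,-0.01,-1]
    - [0,0,0,0,0,-0.02,-1]

```text
t: 11.2
position: [0.5908, 0.0837, 0.1486]
eef_rot: [[0.826, 0.564, 0.003], [0.564, -0.826, -0.0], [0.002, 0.002, -1.0]]
wrist_force: [7.7, 0.7, -5.2]
gripper_width: 0.045
grip_force: 41.6
```

```bash
python3 f.py
```

```text
t 11.2 pos [0.5908 0.0837 0.1486] yaw 0.5989 F [ 7.68  0.72 -5.25] M [ 0.075 -1.289  0.696] qd6 0.117 jt6 0.523
```

The torque minimum is past and it now rises steeply, crossing the even-drag level near tool yaw 0.63, so that is the notch middle. I'll turn back 0.03 and open the fingers so the knob settles by itself.

Emit:
arm_command:
  commands:
    - [0,0,0,0,0,0.01,-1]
    - [0,0,0,0,0,0.02,-1]
    - [0,0,0,0,0,0.03,-1]
    - [0,0,0,0,0,0.03,-1]

```text
t: 11.53
position: [0.5907, 0.0836, 0.1486]
eef_rot: [[0.809, 0.588, 0.002], [0.588, -0.809, -0.0], [0.002, 0.001, -1.0]]
wrist_force: [6.9, 0.2, -3.9]
gripper_width: 0.0451
grip_force: 41.4
```

```bash
python3 k.py
```

```text
knob 0.10862075206872018 0.590421199798584 0.08316437155008316 0.023413939401507378
pointer yaw -0.5903190946814196 527
t 11.5833 pos [0.5907 0.0836 0.1486] yaw 0.6281 F [ 7.57 -0.02 -5.14] M [-0.132 -1.222  0.085] w 0.04512364387781469 41.410735035315156 tilt [ 2.5e-03 -1.0e-04 -1.0e+00]
```

Emit:
arm_command:
  commands:
    - [0,0,0,0,0,0,0.5]
    - [0,0,0,0,0,0,0.5]
    - [0,0,0,0,0,0,0.5]
    - [0,0,0,0,0,0,0.5]
    - [0,0,0,0,0,0,0.5]
    - [0,0,0,0,0,0,0.5]

```text
t: 12.08
position: [0.5894, 0.0838, 0.1487]
eef_rot: [[0.809, 0.587, -0.001], [0.587, -0.809, -0.0], [-0.0, -0.0, -1.0]]
wrist_force: [-0.5, -1.1, 0.2]
gripper_width: 0.0641
grip_force: 0.0
```

```bash
python3 k.py
```

```text
knob 0.10861230892290288 0.5903573036193848 0.08328155428171158 0.023281943053007126
pointer yaw -0.5902999347785923 525
t 12.1333 pos [0.5894 0.0838 0.1487] yaw 0.6278 F [ 1.19  0.58 -0.27] M [ 0.013  0.007 -0.026] w 0.06418995353266538 0.0 tilt [-3.e-04 -0.e+00 -1.e+00]
```

The pointer did not move on release (-0.590 both times), so the knob is settled. I'll recentre by 1 mm, regrip, and push gently.

Emit:
arm_command:
  commands:
    - [0.001,0,0,0,0,0,0.4]
    - [0.001,0,0,0,0,0,0.1]
    - [0.001,0,0,0,0,0,-1]
    - [0.001,0,0,0,0,0,-1]
    - [0.001,0,0,0,0,0,-1]
    - [0.001,0,0,0,0,0,-1]
  newtons: 40

```text
t: 12.63
position: [0.5909, 0.0836, 0.1488]
eef_rot: [[0.809, 0.587, 0.001], [0.587, -0.809, -0.0], [0.0, 0.0, -1.0]]
wrist_force: [0.8, -1.4, -0.7]
gripper_width: 0.0452
grip_force: 40.9
```

```bash
python3 k.py
```

```text
knob 0.10808486794831924 0.5902613997459412 0.08319591730833054 0.02359936572611332
pointer yaw -0.5928148660810424 517
t 12.6833 pos [0.5909 0.0836 0.1488] yaw 0.6278 F [ 2.05 -2.79  0.2 ] M [-0.368 -0.279  0.103] w 0.044757246218693376 40.92821062076837 tilt [ 7.e-04 -1.e-04 -1.e+00]
```

Emit:
arm_command:
  commands:
    - [0,0,-0.0007,0,0,0,-1]
    - [0,0,-0.0014,0,0,0,-1]
    - [0,0,-0.002,0,0,0,-1]

```text
t: 12.93
position: [0.5909, 0.0836, 0.1468]
eef_rot: [[0.809, 0.587, 0.001], [0.587, -0.809, -0.0], [0.0, 0.001, -1.0]]
wrist_force: [2.0, -4.4, 0.5]
gripper_width: 0.045
grip_force: 41.1
```

```bash
python3 k.py
```

```text
knob 0.10614931957722815 0.5903490781784058 0.08319611847400665 0.02356218732893467
pointer yaw -0.5917249937009603 517
t 12.9833 pos [0.5909 0.0836 0.1467] yaw 0.6279 F [ 3.08 -3.92  1.31] M [-0.497 -0.385  0.031] w 0.04462643972304619 41.048730241600424 tilt [ 6.e-04 -1.e-04 -1.e+00]
```

Moving down with little force. I'll continue.

Emit:
arm_command:
  commands:
    - [0,0,-0.0007,0,0,0,-1]
    - [0,0,-0.0014,0,0,0,-1]

```text
t: 13.15
position: [0.5909, 0.0837, 0.1454]
eef_rot: [[0.809, 0.587, 0.001], [0.587, -0.809, -0.0], [0.0, 0.0, -1.0]]
wrist_force: [2.4, -3.9, 0.3]
gripper_width: 0.0446
grip_force: 41.1
```

```bash
python3 f.py
```

```text
t 13.15 pos [0.5909 0.0837 0.1454] yaw 0.6279 F [ 2.36 -3.87  0.28] M [-0.664 -0.404  0.027] qd6 -0.001 jt6 0.031
```

Emit:
arm_command:
  commands:
    - [0,0,-0.0007,0,0,0,-1]
    - [0,0,-0.0014,0,0,0,-1]

```text
t: 13.32
position: [0.5909, 0.0837, 0.1439]
eef_rot: [[0.809, 0.587, 0.001], [0.587, -0.809, -0.0], [0.0, 0.0, -1.0]]
wrist_force: [3.2, -5.1, 1.1]
gripper_width: 0.0446
grip_force: 41.1
```

```bash
python3 k.py
```

```text
knob 0.10326982081878623 0.5902016758918762 0.08300847560167313 0.023677272722125053
pointer yaw -0.5923699698583542 517
t 13.3667 pos [0.5908 0.0837 0.1438] yaw 0.6278 F [ 2.72 -4.09  0.43] M [-0.741 -0.596  0.034] w 0.0446913942995599 41.083628023043275 tilt [ 5.e-04 -1.e-04 -1.e+00]
```

It is 5.3 mm down, past the plate depth, so the pin is in.

Emit:
arm_command:
  commands:
    - [0,0,-0.0007,0,0,0,-1]
    - [0,0,-0.0014,0,0,0,-1]
    - [0,0,-0.002,0,0,0,-1]

```text
t: 13.62
position: [0.5909, 0.0837, 0.1419]
eef_rot: [[0.809, 0.587, 0.001], [0.587, -0.809, -0.0], [0.0, 0.0, -1.0]]
wrist_force: [3.1, -4.0, 1.1]
gripper_width: 0.0451
grip_force: 41.1
```

```bash
python3 f.py
```

```text
t 13.62 pos [0.5909 0.0837 0.1419] yaw 0.6279 F [ 3.09 -4.05  1.14] M [-0.72  -0.441 -0.003] qd6 0.001 jt6 0.032
```

Emit:
arm_command:
  commands:
    - [0,0,-0.0004,0,0,0,-1]
    - [0,0,-0.0008,0,0,0,-1]
    - [0,0,-0.0008,0,0,0,-1]

```text
t: 13.87
position: [0.5909, 0.0837, 0.1413]
eef_rot: [[0.809, 0.587, 0.001], [0.587, -0.809, -0.0], [0.0, 0.0, -1.0]]
wrist_force: [2.6, -5.4, 1.3]
gripper_width: 0.0449
grip_force: 41.2
```

```bash
python3 k.py
```

```text
knob 0.10058221865539034 0.5903922319412231 0.082961805164814 0.02383018471300602
pointer yaw -0.5921715255491251 517
t 13.9167 pos [0.5909 0.0837 0.1413] yaw 0.6279 F [ 2.55 -4.19  1.97] M [-0.799 -0.48   0.044] w 0.045035009225067056 41.220495658926666 tilt [ 6.e-04 -1.e-04 -1.e+00]
```

Emit:
arm_command:
  commands:
    - [0,0,-0.0004,0,0,0,-1]
    - [0,0,-0.0004,0,0,0,-1]

```text
t: 14.08
position: [0.5909, 0.0837, 0.1412]
eef_rot: [[0.809, 0.587, 0.001], [0.587, -0.809, -0.0], [0.001, 0.0, -1.0]]
wrist_force: [1.1, -4.9, 4.8]
gripper_width: 0.0447
grip_force: 41.5
```

```bash
python3 k.py
```

```text
knob 0.10057005609051803 0.5904805660247803 0.0833602100610733 0.02357938140630722
pointer yaw -0.5885447162832147 515
t 14.1333 pos [0.5909 0.0837 0.1412] yaw 0.6278 F [ 1.51 -4.47  4.94] M [-0.746 -0.327  0.03 ] w 0.044802883223514695 41.53853964759037 tilt [ 7.e-04 -1.e-04 -1.e+00]
```

The force has risen to 5 N with no further travel and the knob top is 8.0 mm lower, so it is home. Releasing with a slight downward bias.

Emit:
arm_command:
  commands:
    - [0,0,-0.0005,0,0,0,-1]
    - [0,0,-0.0005,0,0,0,0.3]
    - [0,0,-0.0005,0,0,0,1]
    - [0,0,-0.0005,0,0,0,1]
    - [0,0,-0.0005,0,0,0,1]
    - [0,0,-0.0005,0,0,0,1]
    - [0,0,-0.0005,0,0,0,1]
    - [0,0,-0.0005,0,0,0,1]

```text
t: 14.8
position: [0.5905, 0.0838, 0.1401]
eef_rot: [[0.809, 0.587, -0.0], [0.587, -0.809, 0.0], [-0.0, -0.0, -1.0]]
wrist_force: [0.4, 1.2, -0.1]
gripper_width: 0.0857
grip_force: 0.0
```

```bash
python3 k.py
```

```text
knob 0.10060480383589544 0.5905711650848389 0.08325523883104324 0.023326782509684563
pointer yaw -0.5928561288966055 521
t 14.85 pos [0.5905 0.0838 0.1401] yaw 0.6278 F [ 0.69 -0.42 -0.27] M [-0.044 -0.04  -0.004] w 0.08542373780607782 0.0 tilt [-3.e-04  0.e+00 -1.e+00]
```

Emit:
arm_command:
  commands:
    - [0,0,0.02,0,0,0,1]
    - [0,0,0.05,0,0,0,1]
    - [0,0,0.08,0,0,0,1]
    - [0,0,0.11,0,0,0,1]
    - [0,0,0.14,0,0,0,1]
    - [0,0,0.14,0,0,0,1]
    - [0,0,0.14,0,0,0,1]
    - [0,0,0.14,0,0,0,1]

```text
t: 15.52
position: [0.5902, 0.0837, 0.2798]
eef_rot: [[0.809, 0.587, -0.001], [0.587, -0.809, -0.0], [-0.0, -0.0, -1.0]]
wrist_force: [-0.1, 0.1, -0.9]
gripper_width: 0.0854
grip_force: 0.0
```

```bash
python3 k.py; python3 -c "
from h import *
cv2.imwrite('pics/w2.png',cam('wrist')['pixels'])"
```

```text
knob 0.10061678063581234 0.5906519889831543 0.08304405212402344 0.023046718910336494
pointer yaw -0.5924405758255029 146
t 15.5667 pos [0.5899 0.0837 0.2791] yaw 0.6277 F [-0.46  0.18  0.03] M [-0.005  0.012  0.026] w 0.08510173066869729 0.0 tilt [-2.e-03 -2.e-04 -1.e+00]
```

View pics/w2.png

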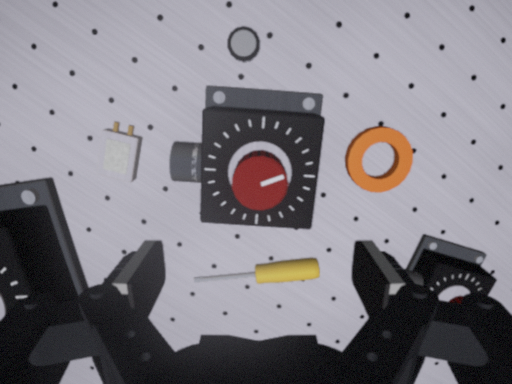

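The knob sits low at (259,182) with its top at z 0.1006, and the four bystanders are where they were. The gripper is clear.

```bash
python3 -c "
from bench import bot
print(bot.close_job())"
```

```text
the job is handed in; nothing more can be done
None
```

The turret is locked and the job handed in: the red knob was turned 1.08 rad clockwise into the notch, pushed 8 mm home with the wrist reading about 5 N at the stop, and released, with the other things left where they were; the robot clock read about 15.6 s.

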